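# Mesh the change gear on the splined shaft and hold it home for the snap ring

### The arm

A 6-joint arm with a two-finger parallel gripper is mounted at the origin on a cart in front of the work surface, level with it; the furniture and walls round the work are solid. World frame = base frame: x ahead of the robot, y to its left, z up, the work surface at z = 0. Lengths are in mm, angles in rad, forces in N, time in s.
With the tool pointing down it reaches from about 350 to 925 mm from the base axis. Payload 6.4 kg.
Tool frame: the origin (TCP) lies on the centre line of the jaws, within the pads' length; the fingertips stand 8 mm ahead of it and the grasp point (between the pads) lies 11 mm behind it; z points along the fingers, y is the line along which they close (so a half turn about z gives the same grasp; the last joint's range is limited). The gripper opens to 85 mm and grips with 20 to 120 N. Pads are 22 mm wide; open, the fingers measure 114 mm over their backs; the gripper's body (76 mm by 85 mm) begins 54 mm behind the grasp point. The pads swing forward as they close: fully open they stand 13 mm farther back than shut.
Start: joints at [-1.429, 0.245, 1.558, -0, 1.339, -0.174], TCP at [201.88, -617.866, 239.29] pointing down, gripper open.
Joint ranges: [-3.13, 3.13], [-1.02, 2.26], [0.13, 2.54], [-0.95, 4.09], [0.21, 2.88], [-2.74, 2.74]. Speed limits (rad/s): [2.57, 2.57, 3.14, 3.14, 3.14, 3.14].

### API

Orientations are given as [roll, pitch, yaw] about the fixed x, y, z axes, in that order (R = Rz(yaw) Ry(pitch) Rx(roll)).
In Python, from workcell import env gives the robot as it stands.
- The arm moves only by the tool carry_out, never from a script. Its argument "plan" is a list of rows, each an object of numbers: "hand": the opening, from 0 (shut) to 1 (fully open); "tx", "ty", "tz": the shift along the tool's x, y, z in mm; "rx", "ry", "rz": the turn, a rotation vector about the tool's x, y, z in degrees. In form: [{"hand": .., "tx": .., "ty": .., "tz": .., "rx": .., "ry": .., "rz": ..}, ...]. A call has exactly 8 rows; each row shifts and turns the commanded pose from where the row before left it, along the tool's axes as they then stand; what a row does not reach is not made up. A row lasts 1/12 s, in which the tool goes at most 41.7 mm and 7.16 degrees, less where a joint would pass 70% of its speed; a pose out of reach is approached as far as the arm can. A call with a gripper value outside its range is refused whole. The fingers move at their own pace and stop on an object; the grip force is fixed at half the most. Time passes only in rows, so rows that do not move let the fingers close, or fill a call up. It gives the time, the measured TCP pose, the force, the opening and the grip force at its end, in the units of the state.
- env.get_state(): the state, without advancing time (a new reading comes with each control period).
- env.snapshot(name): name is "scene" or "top" or "wrist"; returns the picture (384x512x3 uint8, red, green, blue); there is no depth.
- env.calibration(name): a dict with "camera_matrix" (3x3 intrinsics, pixels), "R" (3x3) and "t" (3): a world point X has camera coordinates R X + t. Camera axes: x right, y down, z forward; pixel columns grow to the right and rows downward; lengths in mm; the calibration is good to about 2 mm. The wrist camera is an equidistant fisheye: a pixel r from the principal point sees the ray r / f radians off the axis. A picture is of the moment at which its call begins: read the wrist's pose just before it. calibration takes no time and is no camera call; for the wrist camera it gives the pose at the moment of the call.
- env.hand_in(): hands the job in; it is judged then, once.
The state is a dict: "clock": time; "joint_positions": joint angles; "qd": joint speeds; "joint_efforts": joint torques, N m; "tool_pos": TCP position; "ee_rot": TCP orientation; "ft_force": force on the tool from outside, world axes, zero at the start; "wrist_torque": the same for the moment, N m; "opening": finger opening in mm; "grasp_force": force on a finger pad.
Only numpy, scipy, OpenCV 4.12 (cv2) and the standard library are available. Lean on these libraries where they do the work, as an engineer would, in place of code of your own. Each camera call takes 0.05 s, during which the arm holds its last target. There are 200 camera calls.

### The job

Take the loose steel gear out of the red parts tray by its hexagonal boss and put it, boss up, on the splined upright shaft in the open planer gearbox: turn it until the splines slip into its bore, then turn gear and shaft together until its teeth also drop between those of the idler gear, without ramming it. Slide it down fully home against the spring cup, and finish still holding it, pressed all the way down, so that I can snap the retaining ring into the groove; it must not spring back up. Leave the hammer, the screwdriver and the chisel where they are.

Things in the scene. Friction and masses are not known exactly. Their poses are not given: they have to be found in the camera images.
- gear: loose steel gear, 0.42 kg, boss up on the tray's floor (4.5 mm above the bench). 18 teeth, 70 mm over the tips, pitch radius 31.5 mm, tooth ring z 0 to 12 mm, then the boss. Origin: centre of the underside, z up. Its x axis passes through the middle of a tooth, a boss flat and a bore groove; teeth repeat every 20 degrees, flats and grooves every 60: all six ways on to the shaft are alike
- gear_boss (a point): centre of the top of the gear's hexagonal boss, 38 mm above the gear's origin. The boss is 32 mm across flats and 26 mm tall (z 12 to 38 mm of the gear); grip it on two facing flats, from above
- gear_bore (a point): centre of the bore's lower mouth (same point and axes as the gear's origin). Through bore with six grooves 7 mm wide, 26.4 mm across from groove bottom to bottom, 18.4 mm between the lands, 1.2 mm chamfers at both ends, also on the teeth
- gearbox: open gearbox of painted cast metal, fixed on the bench, about 205 x 140 mm, walls 36 mm high, none nearer than 46 mm to the shaft's axis. Origin on the bench under the shaft; x points from the shaft to the idler gear and on to the bolted cover with a round cap (58 mm high; the cover begins 92 mm from the shaft)
- shaft_axis (a point): point on the upright shaft's axis, 22 mm above the bench, where the centre of the gear's underside lies when the gear is fully home; same axes as the gearbox
- shaft_top (a point): top of the shaft, 52 mm above shaft_axis. The plain end, 15.6 mm thick with the ring groove and a 3 mm taper, is the uppermost 16 mm; below it the splines begin, 36 mm above shaft_axis (chamfered tops), and run to the bottom: six, 5 mm wide, 24 mm across the spline tips, 16 mm core. Clearance in the gear's bore about 1 mm all round
- shaft (a joint): angle of the splined shaft (rad, counterclockwise from above, in the gearbox). It turns without end against slight friction (0.08 N m). At 0 one of its six splines points along the gearbox's x; they repeat every 60 degrees
- idler_axis (a point): point on the idler gear's axis, level with shaft_axis and 70.7 mm along the gearbox's x from it. The idler has 22 teeth, pitch radius 38.5 mm, 42 mm to the tips; they reach from this height to 12 mm above it, the hub to 22 mm above it
- idler (a joint): angle of the idler gear (rad, counterclockwise from above, in the gearbox); it turns freely with slight friction. At 0 the middle of a tooth gap faces the shaft. It meshes when the gear's angle in the gearbox is -22/18 of the idler's angle, give or take whole teeth of 20 degrees (play about 2 degrees either way, plus the chamfers)
- spring_cup (a joint): travel of the brass spring cup round the shaft (m): 0 when up, with its 40 mm wide rim 8 mm above shaft_axis, 0.008 when pressed to its stop, which is home for the gear. The spring pushes up with 6.4 N at the top and 12.8 N at the stop (the gear's weight does not press it down)
- parts_tray: low red moulded tray, fixed, 120 x 170 mm, 18 mm high, floor and walls 4.5 mm thick, in which the gear and the small open retaining ring lie
- hammer: hammer lying on the bench to the right of the gearbox, 78 x 292 x 26 mm; to be left alone
- screwdriver: red-handled screwdriver lying between tray and gearbox, 228 mm long, 31 mm high; to be left alone
- chisel: wooden-handled chisel lying on the bench behind the tray, 225 mm long, 27 mm high; to be left alone

How it is judged (in metres and radians):
On the way, in this order (a step that is already met when the one before it is completed fails the run):
1. the gear's bore is on the shaft's splines: its underside at least 6 mm below their tops (z of gear in the frame of shaft_axis below 0.03 m and horizontal distance between gear and shaft_axis below 0.004 m), for 0.1 s.
2. the gear's teeth are between the idler's: overlapping them by at least 2 mm (z of gear in the frame of shaft_axis below 0.01 m and horizontal distance between gear and shaft_axis below 0.004 m), for 0.1 s.
At the end, for the whole second after the job is handed in: the gear sits upright on the splined shaft, its underside within 2 mm of home and its axis within 3 mm of the shaft's, meshed with the idler, the spring cup at least 6.5 mm down, and the fingers still grip the gear (over 20 N), at rest, and press it on the cup with at least 8 N (z of gear in the frame of shaft_axis below 0.002 m and horizontal distance between gear and shaft_axis below 0.003 m and angle between gear's own z axis and vertical below 0.06 rad and value of joint spring_cup above 0.0065 m and contact force between gear and gearbox above 8 N and contact force between the fingers and gear above 20 N and linear speed of gear below 0.02 m/s); the arm keeps its last pose, push and grip.
It fails at once if the gear was rammed against the gearbox (over 120 N) (contact force between gear and gearbox above 120 N).
It fails at once if the hammer, the screwdriver or the chisel was pushed away by more than 3 cm (distance of any of hammer, screwdriver, chisel from where it was at the start of the episode above 0.03 m).
It also fails if it takes over 35 s, if anything falls off the work surface, if the arm or the gripper's body presses on something with over 40 N, if the wrist force passes 120 N, or if a joint passes its speed limit or range.

## Working session

There is one attempt and no reset: what is moved stays moved. The work goes in short steps, Python scripts to look and compute and a tool call to move; the robot and the scene stay as the last step left them, time stands still between calls to the robot, and variables do not carry over. Pictures are saved under pics/ and viewed, at most 10 in all, crops included, and the job is handed in when it is done.

Besides the shell and the picture viewer there is one more tool, called after "Call:" as name(argument=value, ...) on one line, values as JSON. carry_out: Moves the arm, as the interface text tells. Its arguments: {"type":"object","properties":{"plan":{"type":"array"}},"required":["plan"]}

```bash
mkdir -p pics; ls; python3 - <<'E'
from workcell import env
import cv2,numpy as np
for n in("scene","top"):
    im=env.snapshot(n); cv2.imwrite(f"pics/{n}0.png",im[...,::-1])
    c=env.calibration(n);print(n,{k:np.round(v,3).tolist() for k,v in c.items() if not isinstance(v,str)})
s=env.get_state();print(s)
E
python3 -c "
import cv2,numpy as np
a=cv2.imread('pics/top0.png');cv2.imwrite('pics/top0b.png',cv2.resize(a,(800,600),interpolation=cv2.INTER_CUBIC))"
```

```text
pics
scene {'camera_matrix': [[365.425, 0.0, 249.818], [0.0, 365.425, 192.294], [0.0, 0.0, 1.0]], 'R': [[-0.697, -0.717, 0.026], [-0.321, 0.279, -0.905], [0.641, -0.639, -0.425]], 't': [410.973, 249.668, 769.977]}
top {'camera_matrix': [[349.435, 0.0, 250.819], [0.0, 349.435, 191.525], [0.0, 0.0, 1.0]], 'R': [[0.028, -1.0, 0.008], [-0.991, -0.028, -0.129], [0.129, -0.005, -0.992]], 't': [1.03, 561.032, 1015.828]}
{'clock': 0.1, 'joint_positions': array([-1.42911579e+00,  2.45774884e-01,  1.55896868e+00, -3.85360452e-05,
        1.33871374e+00, -1.74117713e-01]), 'qd': array([ 0.00082569, -0.00153945, -0.00341076,  0.00146605,  0.00136544,
       -0.00033297]), 'joint_efforts': array([ 3.97017152e-05, -4.30673432e+01, -3.27128398e+01, -9.05241995e-05,
        2.84546360e-03, -1.33359453e-05]), 'tool_pos': array([ 201.78433511, -617.33273531,  238.22974531]), 'ee_rot': array([-3.13974970e+00, -2.86110965e-04,  3.15806880e-01]), 'ft_force': array([0.30366596, 0.55785354, 0.74128789]), 'wrist_torque': array([ 0.012116  , -0.00262989,  0.02661144]), 'grasp_force': 0.0, 'opening': 85.42105406257919}
```

View pics/top0b.png

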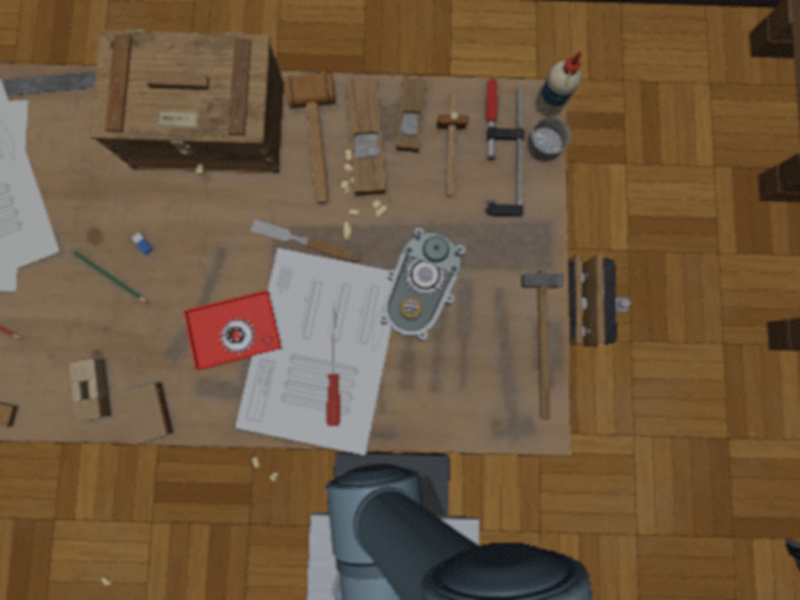

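View pics/scene0.png

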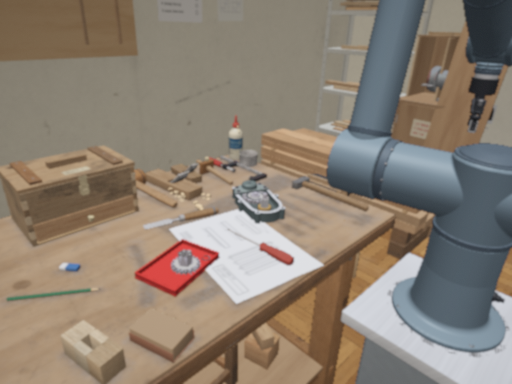

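The top view shows the gear at about (236,336) in the enlarged picture, the shaft and cup at (411,308), and the idler at (425,274). The tray is red and the screwdriver lies between it and the gearbox.

```bash
cat > h.py <<'E'
from workcell import env
import cv2,numpy as np
from scipy.spatial.transform import Rotation as Ro
def rays(n,px,c=None):
    c=c or env.calibration(n);K=c["camera_matrix"];R=np.array(c["R"]);t=np.array(c["t"])
    px=np.atleast_2d(np.asarray(px,float));u=(px-[K[0][2],K[1][2]])
    if n=="wrist":
        r=np.hypot(*u.T)+1e-9;th=r/K[0][0];d=np.c_[u/r[:,None]*np.sin(th)[:,None],np.cos(th)]
    else: d=np.c_[u/[K[0][0],K[1][1]],np.ones(len(u))]
    return -R.T@t,d@R
def plane(n,px,z,c=None):
    o,d=rays(n,px,c);return o+d*((z-o[2])/d[:,2])[:,None]
def proj(n,X,c=None):
    c=c or env.calibration(n);K=c["camera_matrix"];p=np.atleast_2d(X)@np.array(c["R"]).T+c["t"]
    if n=="wrist":
        r=np.hypot(p[:,0],p[:,1])+1e-9;th=np.arctan2(r,p[:,2]);q=p[:,:2]/r[:,None]*th[:,None]*K[0][0]
    else:q=p[:,:2]/p[:,2:]*K[0][0]
    return q+[K[0][2],K[1][2]]
def st():
    s=env.get_state();print("t",round(s["clock"],2),"pos",np.round(s["tool_pos"],1),"rpy deg",np.round(np.degrees(s["ee_rot"]),2),"F",np.round(s["ft_force"],1),"M",np.round(s["wrist_torque"],2),"open",round(s["opening"],1),"g",round(s["grasp_force"],1),"q",np.round(s["joint_positions"],2));return s
def snap(n,f):
    c=env.calibration(n);im=env.snapshot(n)[...,::-1].copy();cv2.imwrite(f"pics/{f}.png",im);return im,c
E
python3 - <<'E'
from h import *
print(plane("top",np.array([[236,336]])*.64,42),plane("top",np.array([[411,308]])*.64,74),plane("top",np.array([[425,274]])*.64,44),plane("top",np.array([[333,375],[333,425]])*.64,15))
c=env.calibration("wrist");s=env.get_state();R=Ro.from_euler('xyz',s["ee_rot"]).as_matrix()
print("cam in tool",R.T@(-np.array(c["R"]).T@c["t"]-s["tool_pos"]), "axes",np.round(R.T@np.array(c["R"]).T,3),c["camera_matrix"])
print(np.round(R,3))
E
```

```text
[[481.37108193 310.26183556  42.        ]] [[540.55424047 -18.84593982  74.        ]] [[610.61551359 -45.48565434  44.        ]] [[412.95758261 126.26945298  15.        ]
 [318.55970053 122.35239082  15.        ]]
cam in tool [  72.40537276   -0.6392883  -135.23656036] axes [[ 0.    -0.959 -0.285]
 [ 1.    -0.     0.001]
 [-0.001 -0.285  0.959]] [[297.31863964   0.         254.6408735 ]
 [  0.         297.31863964 195.3211812 ]
 [  0.           0.           1.        ]]
[[ 0.951  0.311 -0.   ]
 [ 0.311 -0.951  0.002]
 [ 0.    -0.002 -1.   ]]
```

Call:
carry_out(plan=[{"hand": 1,"tx": 30.5,"ty": -27.5,"tz": 3.5,"rx": 0,"ry": 0,"rz": 0},{"hand": 1,"tx": 30.5,"ty": -27.5,"tz": 3.5,"rx": 0,"ry": 0,"rz": 0},{"hand": 1,"tx": 30.5,"ty": -27.5,"tz": 3.5,"rx": 0,"ry": 0,"rz": 0},{"hand": 1,"tx": 30.5,"ty": -27.5,"tz": 3.5,"rx": 0,"ry": 0,"rz": 0},{"hand": 1,"tx": 30.5,"ty": -27.5,"tz": 3.5,"rx": 0,"ry": 0,"rz": 0},{"hand": 1,"tx": 30.5,"ty": -27.5,"tz": 3.5,"rx": 0,"ry": 0,"rz": 0},{"hand": 1,"tx": 30.5,"ty": -27.5,"tz": 3.5,"rx": 0,"ry": 0,"rz": 0},{"hand": 1,"tx": 30.5,"ty": -27.5,"tz": 3.5,"rx": 0,"ry": 0,"rz": 0}])

```text
clock: 0.77
tool_pos: [365.9, -330.9, 210.8]
ee_rot: [-3.141, 0.0, 0.315]
ft_force: [0.2, -0.2, -0.5]
opening: 85.6
grasp_force: 0.0
```

Call:
carry_out(plan=[{"hand": 1,"tx": 30.5,"ty": -27.5,"tz": 3.5,"rx": 0,"ry": 0,"rz": 0},{"hand": 1,"tx": 30.5,"ty": -27.5,"tz": 3.5,"rx": 0,"ry": 0,"rz": 0},{"hand": 1,"tx": 30.5,"ty": -27.5,"tz": 3.5,"rx": 0,"ry": 0,"rz": 0},{"hand": 1,"tx": 30.5,"ty": -27.5,"tz": 3.5,"rx": 0,"ry": 0,"rz": 0},{"hand": 1,"tx": 30.5,"ty": -27.5,"tz": 3.5,"rx": 0,"ry": 0,"rz": 0},{"hand": 1,"tx": 30.5,"ty": -27.5,"tz": 3.5,"rx": 0,"ry": 0,"rz": 0},{"hand": 1,"tx": 30.5,"ty": -27.5,"tz": 3.5,"rx": 0,"ry": 0,"rz": 0},{"hand": 1,"tx": 0,"ty": 0,"tz": 0,"rx": 0,"ry": 0,"rz": 0}])

```text
clock: 1.43
tool_pos: [509.9, -78.0, 185.8]
ee_rot: [-3.139, -0.0, 0.323]
ft_force: [0.2, 0.1, -0.3]
opening: 85.8
grasp_force: 0.0
```

```bash
python3 - <<'E'
from h import *
s=st();im,c=snap("wrist","w1")
import pickle;pickle.dump(c,open("c1.pkl","wb"))
cv2.imwrite("pics/w1b.png",cv2.resize(im,(800,600),interpolation=cv2.INTER_CUBIC))
E
```

```text
t 1.43 pos [509.9 -78.  185.8] rpy deg [-1.7985e+02 -1.0000e-02  1.8500e+01] F [ 0.2  0.1 -0.3] M [-0.01 -0.02  0.02] open 85.8 g 0.0 q [-0.37 -0.01  1.94  0.    1.21  0.87]
```

View pics/w1b.png

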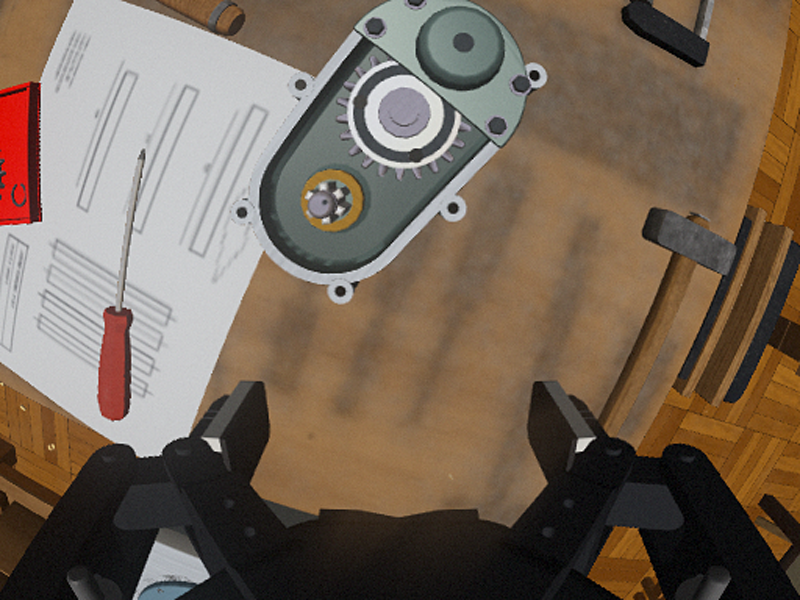

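The wrist view shows the shaft top at about (321,204), the brass cup at (332,200), and the idler hub at (402,112) with its teeth clearly visible. Next I measure on planes at the known heights.

```bash
cat >> h.py <<'E'
def rect(im,n,c,cx,cy,z,half,ppm):  # metric crop: columns=+x world, rows=-y (up=+y)
    N=int(2*half*ppm);g=(np.arange(N)+.5)/ppm-half
    X,Y=np.meshgrid(cx+g,cy-g);p=proj(n,np.c_[X.ravel(),Y.ravel(),np.full(X.size,z)],c).astype(np.float32)
    return cv2.remap(im,p[:,0].reshape(N,N),p[:,1].reshape(N,N),cv2.INTER_CUBIC)
def circ(P):
    A=np.c_[2*P,np.ones(len(P))];b=(P**2).sum(1);x=np.linalg.lstsq(A,b,rcond=None)[0];return x[0],x[1],np.sqrt(x[2]+x[0]**2+x[1]**2)
E
python3 - <<'E'
from h import *;import pickle
im=cv2.imread("pics/w1.png");c=pickle.load(open("c1.pkl","rb"))
hsv=cv2.cvtColor(im,cv2.COLOR_BGR2HSV)
m=cv2.inRange(hsv,(10,100,80),(30,255,255));m[:95]=0;m[160:]=0;m[:,:180]=0;m[:,245:]=0
ct=max(cv2.findContours(m,cv2.RETR_EXTERNAL,cv2.CHAIN_APPROX_NONE)[0],key=cv2.contourArea)[:,0]
hull=cv2.convexHull(ct)[:,0]
print("cup",circ(plane("wrist",hull,30,c)[:,:2]), len(ct))
top=plane("wrist",np.array([[321,204]])/1.5625,74,c);hub=plane("wrist",np.array([[402,112]])/1.5625,44,c);print(top,hub)
a=circ(plane("wrist",hull,30,c)[:,:2])
A=rect(im,"wrist",c,a[0],a[1],58,20,10)
B=rect(im,"wrist",c,hub[0,0],hub[0,1],34,50,4)
cv2.imwrite("pics/r1.png",np.hstack([A,B]))
E
```

```text
cup (np.float64(548.3817145907717), np.float64(-20.130629020418382), np.float64(19.788852673996395)) 112
[[549.18387965 -20.807879    74.        ]] [[612.69910604 -45.28583478  44.        ]]
```

View pics/r1.png

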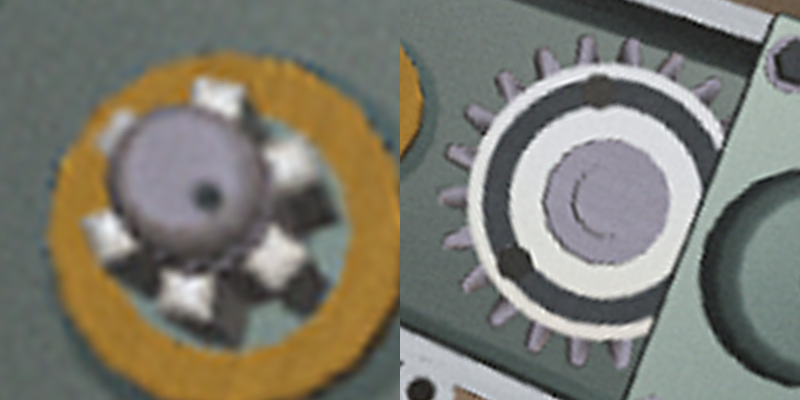

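The left crop shows five clear white spline tops, with the sixth at the left partly hidden. The right crop shows about 16 idler teeth around (605,200). I get the phases from the tooth blobs.

```bash
python3 - <<'E'
from h import *;import pickle
im=cv2.imread("pics/w1.png");c=pickle.load(open("c1.pkl","rb"))
# splines
cx,cy=548.5,-19.8
A=rect(im,"wrist",c,cx,cy,58,20,10);h=cv2.cvtColor(A,cv2.COLOR_BGR2HSV)
m=cv2.inRange(h,(0,0,165),(180,50,255));n,l,s,cen=cv2.connectedComponentsWithStats(m)
P=np.array([[(q[0]+.5)/10-20,20-(q[1]+.5)/10] for q,t in zip(cen[1:],s[1:]) if t[4]>300]);S=P
print("spl",np.round(P,1).tolist(),[round(np.degrees(np.arctan2(p[1],p[0]))%60,1) for p in P],circ(P) if len(P)>2 else 0)
ix,iy=613.,-45.5
for k in range(3):
    B=rect(im,"wrist",c,ix,iy,34,50,6);d=B.astype(int)
    v=(d[...,2]-d[...,1]);g=(np.arange(600)+.5)/6-50;X,Y=np.meshgrid(g,-g);r=np.hypot(X,Y)
    m=((v>-2)&(r>36.5)&(r<43.5)).astype(np.uint8)
    n,l,s,cen=cv2.connectedComponentsWithStats(m)
    T=np.array([[(q[0]+.5)/6-50,50-(q[1]+.5)/6] for q,t in zip(cen[1:],s[1:]) if 40<t[4]<900])
    a=np.degrees(np.arctan2(T[:,1],T[:,0]));ok=(a%360>70)&(a%360<290);T=T[ok];a=a[ok]
    f=circ(T);print("teeth",len(T),np.round(f,2)); ix+=f[0];iy+=f[1]
print(ix,iy,np.round(np.sort(a%360),1),"phase",np.degrees(np.angle(np.exp(1j*np.radians(a)*22).mean()))/22)
print("dir",np.degrees(np.arctan2(iy-cy,ix-cx)),np.hypot(iy-cy,ix-cx))
E
```

```text
spl [[1.7, 10.0], [-8.3, 7.2], [1.7, 3.6], [8.9, 3.7], [-9.1, -3.7], [7.5, -5.9], [-1.3, -9.6]] [np.float64(20.3), np.float64(19.2), np.float64(3.9), np.float64(22.5), np.float64(22.2), np.float64(21.8), np.float64(22.5)] (np.float64(-0.6536827267038063), np.float64(0.031951218921228985), np.float64(9.397174644787139))
teeth 12 [ 1.83 -0.14 39.9 ]
teeth 3 [ 0.23 67.3  29.46]
teeth 13 [ 0.08  0.53 41.27]
615.1498847081543 22.18892939931608 [ 86.5 106.4 125.  145.3 148.1 171.  184.9 188.1 235.6 253.1 254.2 278.1
 279.9] phase 6.633373143810462
dir 32.21062127356259 78.7735826512354
```

```bash
python3 - <<'E'
from h import *;import pickle
im=cv2.imread("pics/w1.png").astype(np.float32);c=pickle.load(open("c1.pkl","rb"))
def phase(ix,iy,r0,r1,a0,a1,N,z=34):
    a=np.radians(np.arange(a0,a1,.5));r=np.arange(r0,r1,.5);R_,A_=np.meshgrid(r,a)
    p=proj("wrist",np.c_[(ix+R_*np.cos(A_)).ravel(),(iy+R_*np.sin(A_)).ravel(),np.full(A_.size,z)],c).astype(np.float32)
    s=cv2.remap(im,p[:,:1],p[:,1:],1)[:,0].reshape(len(a),len(r),3)
    v=(s[...,2]-s[...,1]).mean(1);v-=v.mean();F=(v*np.exp(-1j*N*a)).mean()
    return round(-np.degrees(np.angle(F))/N%(360/N),2),round(abs(F)/v.std(),2)
w=360/22
for ix,iy in((614.8,-45.6),(614.4,-45.6),(614.8,-45.2),(614.4,-46)):
    print(ix,iy,[phase(ix,iy,38.5,41,b,b+3*w,22) for b in(82,115,148,181,214,230)])
E
```

```text
614.8 -45.6 [(np.float64(15.97), np.float64(0.67)), (np.float64(15.79), np.float64(0.67)), (np.float64(15.22), np.float64(0.68)), (np.float64(14.44), np.float64(0.66)), (np.float64(13.52), np.float64(0.67)), (np.float64(13.19), np.float64(0.66))]
614.4 -45.6 [(np.float64(15.43), np.float64(0.67)), (np.float64(15.41), np.float64(0.67)), (np.float64(15.12), np.float64(0.67)), (np.float64(14.65), np.float64(0.66)), (np.float64(14.06), np.float64(0.67)), (np.float64(13.79), np.float64(0.66))]
614.8 -45.2 [(np.float64(16.09), np.float64(0.66)), (np.float64(16.16), np.float64(0.67)), (np.float64(15.76), np.float64(0.68)), (np.float64(14.99), np.float64(0.66)), (np.float64(13.81), np.float64(0.67)), (np.float64(13.33), np.float64(0.66))]
614.4 -46 [(np.float64(15.29), np.float64(0.67)), (np.float64(15.04), np.float64(0.67)), (np.float64(14.55), np.float64(0.67)), (np.float64(14.12), np.float64(0.66)), (np.float64(13.77), np.float64(0.66)), (np.float64(13.64), np.float64(0.66))]
```

Call:
carry_out(plan=[{"hand": 1,"tx": 4,"ty": -37.5,"tz": 2.5,"rx": 0,"ry": 0,"rz": 0},{"hand": 1,"tx": 4,"ty": -37.5,"tz": 2.5,"rx": 0,"ry": 0,"rz": 0},{"hand": 1,"tx": 4,"ty": -37.5,"tz": 2.5,"rx": 0,"ry": 0,"rz": 0},{"hand": 1,"tx": 4,"ty": -37.5,"tz": 2.5,"rx": 0,"ry": 0,"rz": 0},{"hand": 1,"tx": 4,"ty": -37.5,"tz": 2.5,"rx": 0,"ry": 0,"rz": 0},{"hand": 1,"tx": 4,"ty": -37.5,"tz": 2.5,"rx": 0,"ry": 0,"rz": 0},{"hand": 1,"tx": 4,"ty": -37.5,"tz": 2.5,"rx": 0,"ry": 0,"rz": 0},{"hand": 1,"tx": 4,"ty": -37.5,"tz": 2.5,"rx": 0,"ry": 0,"rz": 0}])

```text
clock: 2.15
tool_pos: [445.3, 212.0, 166.7]
ee_rot: [3.141, -0.0, 0.314]
ft_force: [1.1, -1.4, 0.6]
opening: 85.6
grasp_force: 0.0
```

Call:
carry_out(plan=[{"hand": 1,"tx": 4,"ty": -37.5,"tz": 2.5,"rx": 0,"ry": 0,"rz": 0},{"hand": 1,"tx": 4,"ty": -37.5,"tz": 2.5,"rx": 0,"ry": 0,"rz": 0},{"hand": 1,"tx": 0,"ty": 0,"tz": 0,"rx": 0,"ry": 0,"rz": 0},{"hand": 1,"tx": 0,"ty": 0,"tz": 0,"rx": 0,"ry": 0,"rz": 0},{"hand": 1,"tx": 0,"ty": 0,"tz": 0,"rx": 0,"ry": 0,"rz": 0},{"hand": 1,"tx": 0,"ty": 0,"tz": 0,"rx": 0,"ry": 0,"rz": 0},{"hand": 1,"tx": 0,"ty": 0,"tz": 0,"rx": 0,"ry": 0,"rz": 0},{"hand": 1,"tx": 0,"ty": 0,"tz": 0,"rx": 0,"ry": 0,"rz": 0}])

```text
clock: 2.82
tool_pos: [430.7, 284.1, 161.9]
ee_rot: [3.142, -0.0, 0.314]
ft_force: [-0.2, 0.9, 0.1]
opening: 85.8
grasp_force: 0.0
```

```bash
python3 - <<'E'
from h import *;import pickle
s=st();im,c=snap("wrist","w2");pickle.dump(c,open("c2.pkl","wb"))
# dark/grey non-red blob inside the tray
hsv=cv2.cvtColor(im,cv2.COLOR_BGR2HSV)
p=proj("wrist",[[481,310,40]],c)[0];print(p)
A=rect(im,"wrist",c,481,310,42.5,50,4);B=rect(im,"wrist",c,481,310,16.5,50,4)
cv2.imwrite("pics/r2.png",np.hstack([A,B]))
E
```

```text
t 2.82 pos [430.7 284.1 161.9] rpy deg [ 1.800e+02 -1.000e-02  1.797e+01] F [-0.2  0.9  0.1] M [-0.02 -0.02 -0.02] open 85.8 g 0.0 q [ 0.36  0.02  1.96 -0.    1.17  1.62]
[244.49510163 128.69900627]
```

View pics/r2.png

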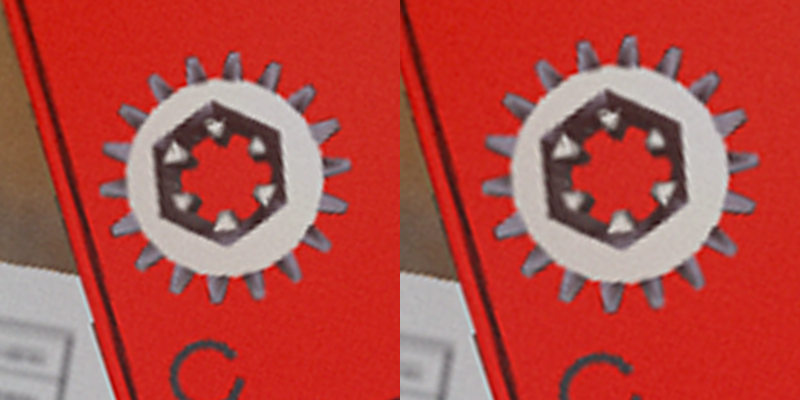

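The left crop (plane z=42.5) shows the hexagon boss centred near (220,174) with flats at about 5.6° mod 60, and the right crop (z=16.5) shows the teeth clearly. I refine both.

```bash
python3 - <<'E'
from h import *;import pickle
im=cv2.imread("pics/w2.png");c=pickle.load(open("c2.pkl","rb"))
A=rect(im,"wrist",c,486,316.5,42.5,30,10);h=cv2.cvtColor(A,cv2.COLOR_BGR2HSV)
m=cv2.inRange(h,(0,0,150),(180,70,255));n,l,s,cen=cv2.connectedComponentsWithStats(255-m)
k=l[300,300];B=np.uint8(255*(l==k));B=cv2.morphologyEx(B,cv2.MORPH_OPEN,np.ones((9,9)))
ct=max(cv2.findContours(B,0,cv2.CHAIN_APPROX_NONE)[0],key=cv2.contourArea);hl=cv2.convexHull(ct)
for e in(8,12,16,20,25):
    q=cv2.approxPolyDP(hl,e,True)[:,0]
    if len(q)==6:break
P=np.c_[486+(q[:,0]+.5)/10-30,316.5+30-(q[:,1]+.5)/10];M=cv2.moments(hl)
print(np.round(P,1).tolist(),"c",486+M["m10"]/M["m00"]/10-30,346.5-M["m01"]/M["m00"]/10,cv2.contourArea(hl)/100, "hex area exp",32**2*.866)
D=P-P.mean(0);a=np.degrees(np.arctan2(D[:,1],D[:,0]));print("flat phase",np.round((a+30)%60,1))
# tooth phase
imf=im.astype(np.float32)
def phase(ix,iy,r0,r1,a0,a1,N,z):
    a=np.radians(np.arange(a0,a1,.5));r=np.arange(r0,r1,.5);R_,A_=np.meshgrid(r,a)
    p=proj("wrist",np.c_[(ix+R_*np.cos(A_)).ravel(),(iy+R_*np.sin(A_)).ravel(),np.full(A_.size,z)],c).astype(np.float32)
    s=cv2.remap(imf,p[:,:1],p[:,1:],1)[:,0].reshape(len(a),len(r),3)
    v=s[...,1].mean(1);v-=v.mean();F=(v*np.exp(-1j*N*a)).mean()
    return round(float(-np.degrees(np.angle(F))/N%(360/N)),2)
for o in((486,316.5),(485.2,316.5),(486,317.3),(485.2,317.3)):print(o,[phase(*o,31.5,34.5,b,b+60,18,16.5) for b in range(0,360,60)])
E
```

```text
[[483.8, 334.6], [501.2, 326.4], [502.8, 309.4], [488.0, 298.6], [470.8, 306.0], [469.2, 323.4]] c 485.8657323507804 316.49951670117474 898.34 hex area exp 886.784
flat phase [6.6 3.2 7.5 6.7 4.5 7.5]
(486, 316.5) [5.94, 5.68, 5.89, 6.11, 6.12, 6.03]
(485.2, 316.5) [5.32, 4.34, 5.06, 6.77, 7.5, 6.82]
(486, 317.3) [4.67, 5.51, 7.0, 7.31, 6.12, 4.95]
(485.2, 317.3) [4.09, 4.14, 6.19, 7.96, 7.51, 5.72]
```

Call:
carry_out(plan=[{"hand": 1,"tx": 31.3,"ty": -6.9,"tz": 18,"rx": 0,"ry": 0,"rz": 0},{"hand": 1,"tx": 31.3,"ty": -6.9,"tz": 18,"rx": 0,"ry": 0,"rz": 0},{"hand": 1,"tx": 0,"ty": 0,"tz": 24,"rx": 0,"ry": 0,"rz": -6},{"hand": 1,"tx": 0,"ty": 0,"tz": 24,"rx": 0,"ry": 0,"rz": -6},{"hand": 1,"tx": 0,"ty": 0,"tz": 22,"rx": 0,"ry": 0,"rz": -6},{"hand": 1,"tx": 0,"ty": 0,"tz": 16,"rx": 0,"ry": 0,"rz": 0},{"hand": 1,"tx": 0,"ty": 0,"tz": 0,"rx": 0,"ry": 0,"rz": 0},{"hand": 1,"tx": 0,"ty": 0,"tz": 0,"rx": 0,"ry": 0,"rz": 0}])

```text
clock: 3.53
tool_pos: [485.1, 317.1, 39.2]
ee_rot: [-3.141, 0.002, 0.629]
ft_force: [-0.2, -0.8, -0.9]
opening: 85.5
grasp_force: 0.0
```

Call:
carry_out(plan=[{"hand": 1,"tx": 0.4,"ty": 1,"tz": 7,"rx": 0,"ry": 0,"rz": 0},{"hand": 1,"tx": 0,"ty": 0,"tz": 5,"rx": 0,"ry": 0,"rz": 0},{"hand": 0.6,"tx": 0,"ty": 0,"tz": 0,"rx": 0,"ry": 0,"rz": 0},{"hand": 0,"tx": 0,"ty": 0,"tz": 0,"rx": 0,"ry": 0,"rz": 0},{"hand": 0,"tx": 0,"ty": 0,"tz": 0,"rx": 0,"ry": 0,"rz": 0},{"hand": 0,"tx": 0,"ty": 0,"tz": 0,"rx": 0,"ry": 0,"rz": 0},{"hand": 0,"tx": 0,"ty": 0,"tz": 0,"rx": 0,"ry": 0,"rz": 0},{"hand": 0,"tx": 0,"ty": 0,"tz": 0,"rx": 0,"ry": 0,"rz": 0}])

```text
clock: 4.2
tool_pos: [486.9, 317.5, 28.6]
ee_rot: [3.141, -0.001, 0.63]
ft_force: [0.5, -0.5, 2.8]
opening: 30.9
grasp_force: 60.9
```

```bash
python3 -c "
from h import *
st()"
```

```text
t 4.2 pos [486.9 317.5  28.6] rpy deg [ 1.7998e+02 -8.0000e-02  3.6100e+01] F [ 0.5 -0.5  2.8] M [-0.    0.04  0.04] open 30.9 g 60.9 q [ 0.38  0.37  1.84 -0.    0.93  1.32]
```

Call:
carry_out(plan=[{"hand": 0,"tx": 0,"ty": 0,"tz": -20,"rx": 0,"ry": 0,"rz": 0},{"hand": 0,"tx": 0,"ty": 0,"tz": -28,"rx": 0,"ry": 0,"rz": -6},{"hand": 0,"tx": 0,"ty": 0,"tz": -28,"rx": 0,"ry": 0,"rz": -6},{"hand": 0,"tx": 0,"ty": 0,"tz": -28,"rx": 0,"ry": 0,"rz": -6},{"hand": 0,"tx": -15,"ty": 12,"tz": 0,"rx": 0,"ry": 0,"rz": 0},{"hand": 0,"tx": -29,"ty": 24.5,"tz": 0,"rx": 0,"ry": 0,"rz": 0},{"hand": 0,"tx": -29,"ty": 24.5,"tz": 0,"rx": 0,"ry": 0,"rz": 0},{"hand": 0,"tx": -29,"ty": 24.5,"tz": 0,"rx": 0,"ry": 0,"rz": 0}])

```text
clock: 4.87
tool_pos: [494.5, 183.2, 130.8]
ee_rot: [-3.14, 0.001, 0.946]
ft_force: [0.7, -0.7, -4.3]
opening: 30.8
grasp_force: 60.7
```

Call:
carry_out(plan=[{"hand": 0,"tx": -29,"ty": 24.5,"tz": 0,"rx": 0,"ry": 0,"rz": 0},{"hand": 0,"tx": -29,"ty": 24.5,"tz": 0,"rx": 0,"ry": 0,"rz": 0},{"hand": 0,"tx": -29,"ty": 24.5,"tz": 0,"rx": 0,"ry": 0,"rz": 0},{"hand": 0,"tx": -29,"ty": 24.5,"tz": 0,"rx": 0,"ry": 0,"rz": 0},{"hand": 0,"tx": -29,"ty": 24.5,"tz": 0,"rx": 0,"ry": 0,"rz": 0},{"hand": 0,"tx": -20,"ty": 16,"tz": 0,"rx": 0,"ry": 0,"rz": 0},{"hand": 0,"tx": 0,"ty": 0,"tz": 0,"rx": 0,"ry": 0,"rz": 0},{"hand": 0,"tx": 0,"ty": 0,"tz": 0,"rx": 0,"ry": 0,"rz": 0}])

```text
clock: 5.53
tool_pos: [510.4, -31.4, 130.8]
ee_rot: [-3.14, 0.0, 0.941]
ft_force: [-1.1, 1.1, -3.8]
opening: 30.5
grasp_force: 60.9
```

Call:
carry_out(plan=[{"hand": 0,"tx": 0,"ty": 0,"tz": 0,"rx": 0,"ry": 0,"rz": 0},{"hand": 0,"tx": 0,"ty": 0,"tz": 0,"rx": 0,"ry": 0,"rz": 0},{"hand": 0,"tx": 0,"ty": 0,"tz": 0,"rx": 0,"ry": 0,"rz": 0},{"hand": 0,"tx": 0,"ty": 0,"tz": 0,"rx": 0,"ry": 0,"rz": 0},{"hand": 0,"tx": 0,"ty": 0,"tz": 0,"rx": 0,"ry": 0,"rz": 0},{"hand": 0,"tx": 0,"ty": 0,"tz": 0,"rx": 0,"ry": 0,"rz": 0},{"hand": 0,"tx": 0,"ty": 0,"tz": 0,"rx": 0,"ry": 0,"rz": 0},{"hand": 0,"tx": 0,"ty": 0,"tz": 0,"rx": 0,"ry": 0,"rz": 0}])

```text
clock: 6.2
tool_pos: [511.2, -30.3, 131.8]
ee_rot: [3.142, -0.0, 0.944]
ft_force: [-0.7, 0.0, -4.2]
opening: 30.7
grasp_force: 60.9
```

```bash
python3 - <<'E'
from h import *;import pickle
s=st();im,c=snap("wrist","w3");pickle.dump(c,open("c3.pkl","wb"))
for i in range(3): env.snapshot("wrist");st()
cv2.imwrite("pics/w3b.png",cv2.resize(im,(800,600),interpolation=cv2.INTER_CUBIC))
E
```

```text
t 6.2 pos [511.2 -30.3 131.8] rpy deg [180.    -0.    54.11] F [-0.7  0.  -4.2] M [ 0.08  0.01 -0.  ] open 30.7 g 60.9 q [-0.28  0.05  1.99  0.    1.1   0.35]
t 6.3 pos [511.2 -30.4 131.8] rpy deg [-180.     0.    54.1] F [-0.6  0.3 -4.6] M [-0.01 -0.02 -0.  ] open 30.7 g 60.9 q [-0.28  0.05  1.99 -0.    1.1   0.35]
t 6.35 pos [511.2 -30.4 131.8] rpy deg [-180.     -0.     54.09] F [ 0.4  0.6 -3.8] M [ 0.01 -0.06 -0.  ] open 30.9 g 60.9 q [-0.28  0.05  1.99  0.    1.1   0.35]
t 6.4 pos [511.2 -30.5 131.8] rpy deg [-180.      0.     54.09] F [ 0.3  0.6 -4.2] M [ 0.01 -0.05 -0.05] open 30.5 g 60.9 q [-0.28  0.05  1.99 -0.    1.1   0.35]
```

View pics/w3b.png

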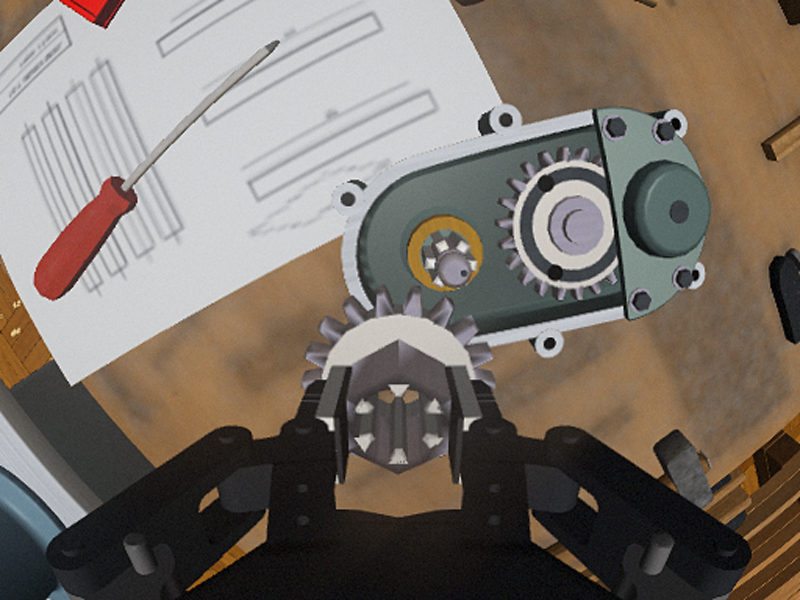

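The picture shows the gear held square in the jaws with its front teeth visible. The shaft is free ahead of it, top at about (457,270), and the idler hub is at (577,222). I measure everything in this one view.

```bash
cat >> h.py <<'E'
from scipy.optimize import least_squares
def sig(im,c,ix,iy,r0,r1,a0,a1,z,f):
    a=np.radians(np.arange(a0,a1,.5));r=np.arange(r0,r1,.5);R_,A_=np.meshgrid(r,a)
    p=proj("wrist",np.c_[(ix+R_*np.cos(A_)).ravel(),(iy+R_*np.sin(A_)).ravel(),np.full(A_.size,z)],c).astype(np.float32)
    return a,f(cv2.remap(im.astype(np.float32),p[:,:1],p[:,1:],1)[:,0].reshape(len(a),len(r),3)).mean(1)
def phase(im,c,ix,iy,r0,r1,a0,a1,N,z,f):
    a,v=sig(im,c,ix,iy,r0,r1,a0,a1,z,f);v=v-v.mean();return np.angle((v*np.exp(-1j*N*a)).mean())*-1/N*180/np.pi
def fitphase(im,c,x,y,r0,r1,secs,w,N,z,f,fixed=None):
    per=360/N
    def ph(q):return np.array([phase(im,c,x+q[0],y+q[1],r0,r1,b,b+w,N,z,f) for b in secs])
    def res(q):
        d=ph(q)-q[2];return (d+per/2)%per-per/2
    s=least_squares(res,[0,0,ph([0,0])[len(secs)//2]],diff_step=.05,x_scale=[1,1,1]);return x+s.x[0],y+s.x[1],s.x[2]%per,np.round(s.fun,2)
RG=lambda s:s[...,2]-s[...,1]
E
cat > m3.py <<'E'
from h import *;import pickle,sys
k=sys.argv[1];im=cv2.imread(f"pics/w{k}.png");c=pickle.load(open(f"c{k}.pkl","rb"))
hsv=cv2.cvtColor(im,cv2.COLOR_BGR2HSV)
m=cv2.inRange(hsv,(10,110,80),(30,255,255));q=proj("wrist",[[548.5,-19.9,30]],c)[0].astype(int)
M=np.zeros_like(m);M[q[1]-28:q[1]+28,q[0]-28:q[0]+28]=1;m*=M
ct=max(cv2.findContours(m,cv2.RETR_EXTERNAL,cv2.CHAIN_APPROX_NONE)[0],key=cv2.contourArea)[:,0]
cup=circ(plane("wrist",cv2.convexHull(ct)[:,0],30,c)[:,:2]);print("cup",np.round(cup,2))
w=360/22
idl=fitphase(im,c,614,-45.7,38.5,41,[85,115,145,175,205,225],3*w,22,34,RG);print("idler",idl)
d=np.degrees(np.arctan2(idl[1]-cup[1],idl[0]-cup[0]));print("dir",d,np.hypot(idl[1]-cup[1],idl[0]-cup[0]))
th=(idl[2]-w/2-(d+180)+w/2)%w-w/2;print("idler angle",th,"gear needs world mod20",(d-22/18*th)%20)
A=rect(im,"wrist",c,cup[0],cup[1],58,20,10);cv2.imwrite(f"pics/sp{k}.png",A)
E
python3 m3.py 1; python3 m3.py 3; python3 - <<'E'
from h import *;import pickle
im=cv2.imread("pics/w3.png");c=pickle.load(open("c3.pkl","rb"))
z=119.7
for o in((511.2,-30.4),):
  for sec in([0,30,60],[-5,20,45,70]):
    print(fitphase(im,c,*o,32,34.5,sec,40,18,z,lambda s:-abs(s[...,2]-s[...,0])))
A=rect(im,"wrist",c,511.2,-30.4,z,40,5)
B=cv2.resize(cv2.imread("pics/sp3.png"),(400,400));cv2.imwrite("pics/r3.png",np.hstack([A,B]))
E
```

```text
cup [548.41 -20.17  19.76]
idler (np.float64(614.0), np.float64(-45.7), np.float64(14.744296043253254), array([ 0.15,  0.18,  0.11,  0.04, -0.07, -0.42]))
dir -21.266054749862946 70.3872901690041
idler angle -4.898740115974709 gear needs world mod20 4.72129428077281
cup [548.33 -19.37  20.  ]
idler (np.float64(614.0), np.float64(-45.7), np.float64(13.40316160251212), array([ 2.05,  0.29, -1.09, -1.13, -0.35,  0.23]))
dir -21.851784088548513 70.75277648302662
idler angle -5.654145218030271 gear needs world mod20 5.058837844599598
(np.float64(511.2), np.float64(-30.4), np.float64(4.94878293291798), array([ 0.38,  1.88, -2.26]))
(np.float64(511.2), np.float64(-30.4), np.float64(5.084784045932613), array([-2.97,  3.42,  2.37, -2.82]))
```

View pics/r3.png

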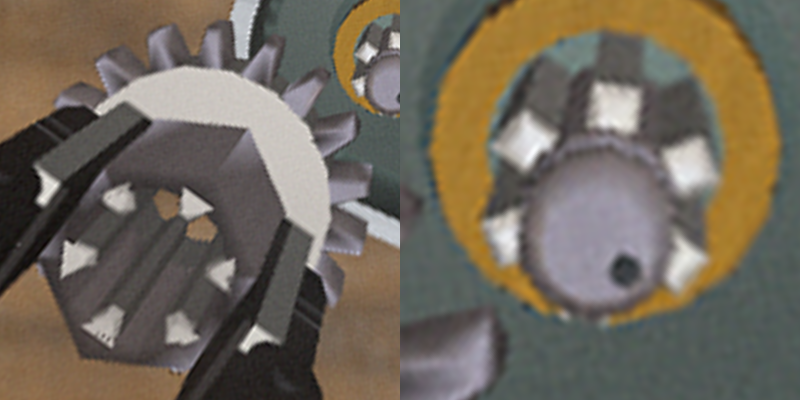

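```bash
sed -i 's/\[0,0,ph(\[0,0\])\[len(secs)\/\/2\]\],diff_step=.05,x_scale=\[1,1,1\])/[.5,.5,ph([0,0])[len(secs)\/\/2]],diff_step=.3,method="lm")/' h.py
python3 m3.py 1;python3 m3.py 3; python3 - <<'E'
from h import *;import pickle
im=cv2.imread("pics/w3.png");c=pickle.load(open("c3.pkl","rb"))
z=119.7
# white face arc
A=rect(im,"wrist",c,511.2,-30.4,z,40,10);h=cv2.cvtColor(A,cv2.COLOR_BGR2HSV)
m=cv2.inRange(h,(0,0,165),(40,60,255));n,l,s,cen=cv2.connectedComponentsWithStats(m);k=l[400-170,400+60] or 1+np.argmax(s[1:,4]);k=1+np.argmax(s[1:,4])
ct=max(cv2.findContours(np.uint8(l==k),0,cv2.CHAIN_APPROX_NONE)[0],key=cv2.contourArea)[:,0]
P=np.c_[511.2+ct[:,0]/10-40,-30.4+40-ct[:,1]/10];d=P-[510.3,-31];r=np.hypot(*d.T);a=np.degrees(np.arctan2(d[:,1],d[:,0]));ok=(r>25)&(r<29.5)&(a>5)&(a<110)
f=circ(P[ok]);rr=lambda q:np.hypot(P[ok,0]-q[0],P[ok,1]-q[1])-27;s=least_squares(rr,[510,-31]);print("arc free",np.round(f,2),ok.sum(),"R27",s.x)
for o in(s.x,f[:2]):
    print([round(float(phase(im,c,*o,31.5,34.5,b,b+40,18,z,lambda s:-s[...,2]+s[...,0])%20),2) for b in(0,20,40,60,80)])
# same white disc radius in picture 2
im=cv2.imread("pics/w2.png");c=pickle.load(open("c2.pkl","rb"))
A=rect(im,"wrist",c,486,316.5,16.5,40,10);h=cv2.cvtColor(A,cv2.COLOR_BGR2HSV);m=cv2.inRange(h,(0,0,165),(40,60,255))
ct=max(cv2.findContours(m,0,cv2.CHAIN_APPROX_NONE)[0],key=cv2.contourArea)[:,0];print("disc2",np.round(circ(np.c_[486+ct[:,0]/10-40,316.5+40-ct[:,1]/10]),2))
E
```

```text
cup [548.41 -20.17  19.76]
idler (np.float64(613.8250907714566), np.float64(-45.996562129479095), np.float64(14.476258355055247), array([ 0.01,  0.01, -0.04, -0.01,  0.1 , -0.06]))
dir -21.542876495137907 70.3326748860532
idler angle -4.8899560588977575 gear needs world mod20 4.43373646573713
cup [548.33 -19.37  20.  ]
idler (np.float64(613.2517233183355), np.float64(-43.40694002373974), np.float64(15.35665945999066), array([ 0.15, -0.1 , -0.26,  0.2 ,  0.12, -0.12]))
dir -20.320677230365472 69.2294882918441
idler angle -5.231754218734784 gear needs world mod20 6.073689036977042
arc free [510.02 -30.93  26.96] 465 R27 [509.99425817 -30.97016712]
[0.62, 18.91, 9.74, 1.27, 0.7]
[0.56, 18.8, 9.82, 1.3, 0.75]
disc2 [485.49 316.1   26.5 ]
```

Call:
carry_out(plan=[{"hand": 0,"tx": 10.6,"ty": 7.8,"tz": 0,"rx": 0,"ry": 0,"rz": 0},{"hand": 0,"tx": 11,"ty": 8,"tz": 0,"rx": 0,"ry": 0,"rz": 0},{"hand": 0,"tx": 10,"ty": 8,"tz": 6,"rx": 0,"ry": 0,"rz": 0},{"hand": 0,"tx": 0,"ty": 0,"tz": 10,"rx": 0,"ry": 0,"rz": -0.5},{"hand": 0,"tx": 0,"ty": 0,"tz": 10,"rx": 0,"ry": 0,"rz": 0},{"hand": 0,"tx": 0,"ty": 0,"tz": 3,"rx": 0,"ry": 0,"rz": 0},{"hand": 0,"tx": 0,"ty": 0,"tz": 0,"rx": 0,"ry": 0,"rz": 0},{"hand": 0,"tx": 0,"ty": 0,"tz": 0,"rx": 0,"ry": 0,"rz": 0}])

```text
clock: 7.07
tool_pos: [548.1, -18.8, 102.2]
ee_rot: [-3.14, 0.001, 0.953]
ft_force: [0.5, -0.1, -3.7]
opening: 30.6
grasp_force: 60.8
```

```bash
python3 - <<'E'
from h import *;import pickle
s=st();im,c=snap("wrist","w4");pickle.dump(c,open("c4.pkl","wb"))
st();x,y,z=env.get_state()["tool_pos"]
# in-hand view: bore with shaft tip seen through it
p=proj("wrist",[[x,y,z]],c)[0].astype(int);print(p)
A=rect(im,"wrist",c,x,y,z+13.9,25,12);cv2.imwrite("pics/r4.png",A)
E
```

```text
t 7.07 pos [548.1 -18.8 102.2] rpy deg [-1.7992e+02  4.0000e-02  5.4580e+01] F [ 0.5 -0.1 -3.7] M [-0.02 -0.01 -0.02] open 30.6 g 60.8 q [-0.24  0.18  1.91 -0.    1.06  0.38]
t 7.12 pos [548.7 -19.  102.8] rpy deg [-1.7999e+02  1.0000e-02  5.4580e+01] F [ 0.3  0.2 -3.7] M [ 0.   -0.03  0.01] open 30.8 g 60.8 q [-0.24  0.18  1.91 -0.    1.06  0.38]
[256 256]
```

View pics/r4.png

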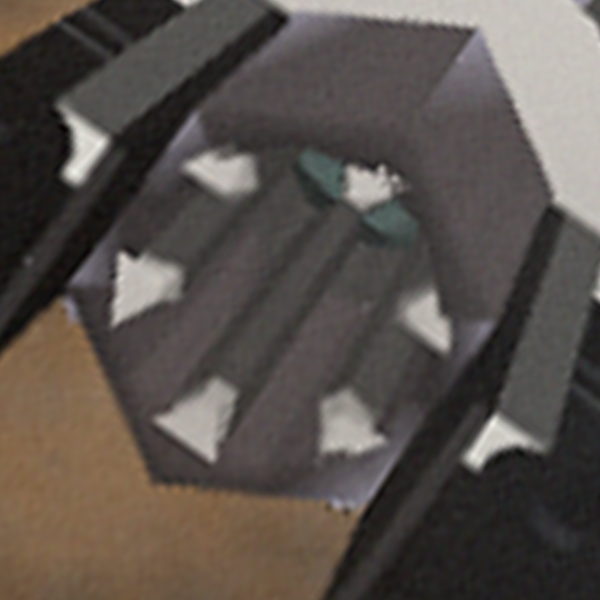

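The crop shows the bore with its six chamfers, centred near (286,300), about 0.9 mm off in the jaw direction. The shaft isn't in the bore yet. I make a small correction and then lower gently.

Call:
carry_out(plan=[{"hand": 0,"tx": 0,"ty": 0.6,"tz": 2,"rx": 0,"ry": 0,"rz": 0},{"hand": 0,"tx": 0,"ty": 0,"tz": 2,"rx": 0,"ry": 0,"rz": 0},{"hand": 0,"tx": 0,"ty": 0,"tz": 2,"rx": 0,"ry": 0,"rz": 0},{"hand": 0,"tx": 0,"ty": 0,"tz": 2,"rx": 0,"ry": 0,"rz": 0},{"hand": 0,"tx": 0,"ty": 0,"tz": 2,"rx": 0,"ry": 0,"rz": 0},{"hand": 0,"tx": 0,"ty": 0,"tz": 2,"rx": 0,"ry": 0,"rz": 0},{"hand": 0,"tx": 0,"ty": 0,"tz": 0,"rx": 0,"ry": 0,"rz": 0},{"hand": 0,"tx": 0,"ty": 0,"tz": 0,"rx": 0,"ry": 0,"rz": 0}])

```text
clock: 7.78
tool_pos: [549.3, -19.1, 90.6]
ee_rot: [-3.141, 0.0, 0.953]
ft_force: [0.3, -1.0, -4.6]
opening: 30.7
grasp_force: 60.8
```

```bash
python3 - <<'E'
from h import *;import pickle
s=st();im,c=snap("wrist","w5");pickle.dump(c,open("c5.pkl","wb"))
s=st();x,y,z=s["tool_pos"]
A=rect(im,"wrist",c,x,y,z+13.9,25,12);cv2.imwrite("pics/r5.png",A)
E
```

```text
t 7.78 pos [549.3 -19.1  90.6] rpy deg [-1.7998e+02  1.0000e-02  5.4590e+01] F [ 0.3 -1.  -4.6] M [-0.    0.01  0.06] open 30.7 g 60.8 q [-0.24  0.2   1.91  0.    1.03  0.38]
t 7.83 pos [549.5 -19.1  90.7] rpy deg [-179.99    0.     54.59] F [-0.4  0.4 -4.8] M [-0.03 -0.01 -0.02] open 30.8 g 60.8 q [-0.24  0.2   1.91  0.    1.03  0.38]
```

Call:
carry_out(plan=[{"hand": 0,"tx": 0,"ty": 0,"tz": 2,"rx": 0,"ry": 0,"rz": 0},{"hand": 0,"tx": 0,"ty": 0,"tz": 2,"rx": 0,"ry": 0,"rz": 0},{"hand": 0,"tx": 0,"ty": 0,"tz": 2,"rx": 0,"ry": 0,"rz": 0},{"hand": 0,"tx": 0,"ty": 0,"tz": 1,"rx": 0,"ry": 0,"rz": 0},{"hand": 0,"tx": 0,"ty": 0,"tz": 1,"rx": 0,"ry": 0,"rz": 0},{"hand": 0,"tx": 0,"ty": 0,"tz": 1,"rx": 0,"ry": 0,"rz": 0},{"hand": 0,"tx": 0,"ty": 0,"tz": 0.5,"rx": 0,"ry": 0,"rz": 0},{"hand": 0,"tx": 0,"ty": 0,"tz": 0,"rx": 0,"ry": 0,"rz": 0}])

```text
clock: 8.5
tool_pos: [549.4, -19.1, 81.2]
ee_rot: [-3.141, 0.0, 0.953]
ft_force: [-0.5, 0.3, -5.5]
opening: 30.8
grasp_force: 60.8
```

Call:
carry_out(plan=[{"hand": 0,"tx": 0,"ty": 0,"tz": 1,"rx": 0,"ry": 0,"rz": 0},{"hand": 0,"tx": 0,"ty": 0,"tz": 1,"rx": 0,"ry": 0,"rz": 0},{"hand": 0,"tx": 0,"ty": 0,"tz": 1,"rx": 0,"ry": 0,"rz": 0},{"hand": 0,"tx": 0,"ty": 0,"tz": 1,"rx": 0,"ry": 0,"rz": 0},{"hand": 0,"tx": 0,"ty": 0,"tz": 1,"rx": 0,"ry": 0,"rz": 0},{"hand": 0,"tx": 0,"ty": 0,"tz": 1,"rx": 0,"ry": 0,"rz": 0},{"hand": 0,"tx": 0,"ty": 0,"tz": 1,"rx": 0,"ry": 0,"rz": 0},{"hand": 0,"tx": 0,"ty": 0,"tz": 0,"rx": 0,"ry": 0,"rz": 0}])

```text
clock: 9.17
tool_pos: [549.3, -19.1, 74.0]
ee_rot: [-3.141, 0.0, 0.953]
ft_force: [-0.3, 0.1, -4.2]
opening: 30.6
grasp_force: 60.8
```

```bash
python3 -c "
from h import *
st()"
```

```text
t 9.17 pos [549.3 -19.1  74. ] rpy deg [-1.7997e+02  1.0000e-02  5.4590e+01] F [-0.3  0.1 -4.2] M [ 0.03 -0.02 -0.01] open 30.6 g 60.8 q [-0.24  0.23  1.91  0.    1.    0.38]
```

The gear is on the splines with no contact force. I lower it to just above the idler teeth.

Call:
carry_out(plan=[{"hand": 0,"tx": 0,"ty": 0,"tz": 2,"rx": 0,"ry": 0,"rz": 0},{"hand": 0,"tx": 0,"ty": 0,"tz": 2,"rx": 0,"ry": 0,"rz": 0},{"hand": 0,"tx": 0,"ty": 0,"tz": 2,"rx": 0,"ry": 0,"rz": 0},{"hand": 0,"tx": 0,"ty": 0,"tz": 2,"rx": 0,"ry": 0,"rz": 0},{"hand": 0,"tx": 0,"ty": 0,"tz": 2,"rx": 0,"ry": 0,"rz": 0},{"hand": 0,"tx": 0,"ty": 0,"tz": 2,"rx": 0,"ry": 0,"rz": 0},{"hand": 0,"tx": 0,"ty": 0,"tz": 1,"rx": 0,"ry": 0,"rz": 0},{"hand": 0,"tx": 0,"ty": 0,"tz": 0,"rx": 0,"ry": 0,"rz": 0}])

```text
clock: 9.83
tool_pos: [549.2, -19.1, 60.9]
ee_rot: [-3.141, 0.0, 0.953]
ft_force: [-0.7, 0.2, -4.3]
opening: 30.6
grasp_force: 60.8
```

Call:
carry_out(plan=[{"hand": 0,"tx": 0,"ty": 0,"tz": 1,"rx": 0,"ry": 0,"rz": 0},{"hand": 0,"tx": 0,"ty": 0,"tz": 1,"rx": 0,"ry": 0,"rz": 0},{"hand": 0,"tx": 0,"ty": 0,"tz": 1,"rx": 0,"ry": 0,"rz": 0},{"hand": 0,"tx": 0,"ty": 0,"tz": 0.5,"rx": 0,"ry": 0,"rz": 0},{"hand": 0,"tx": 0,"ty": 0,"tz": 0.5,"rx": 0,"ry": 0,"rz": 0},{"hand": 0,"tx": 0,"ty": 0,"tz": 0,"rx": 0,"ry": 0,"rz": 0},{"hand": 0,"tx": 0,"ty": 0,"tz": 0,"rx": 0,"ry": 0,"rz": 0},{"hand": 0,"tx": 0,"ty": 0,"tz": 0,"rx": 0,"ry": 0,"rz": 0}])

```text
clock: 10.5
tool_pos: [549.5, -19.2, 57.3]
ee_rot: [3.142, -0.0, 0.953]
ft_force: [-0.3, 0.1, -4.4]
opening: 30.8
grasp_force: 60.8
```

```bash
python3 -c "
from h import *
st()"
```

```text
t 10.5 pos [549.5 -19.2  57.3] rpy deg [180.    -0.    54.59] F [-0.3  0.1 -4.4] M [0.04 0.02 0.02] open 30.8 g 60.8 q [-0.24  0.26  1.92 -0.    0.97  0.38]
```

Call:
carry_out(plan=[{"hand": 0,"tx": 0,"ty": 0,"tz": 0.5,"rx": 0,"ry": 0,"rz": 0},{"hand": 0,"tx": 0,"ty": 0,"tz": 0.5,"rx": 0,"ry": 0,"rz": 0},{"hand": 0,"tx": 0,"ty": 0,"tz": 0.5,"rx": 0,"ry": 0,"rz": 0},{"hand": 0,"tx": 0,"ty": 0,"tz": 0.5,"rx": 0,"ry": 0,"rz": 0},{"hand": 0,"tx": 0,"ty": 0,"tz": 0.5,"rx": 0,"ry": 0,"rz": 0},{"hand": 0,"tx": 0,"ty": 0,"tz": 0.5,"rx": 0,"ry": 0,"rz": 0},{"hand": 0,"tx": 0,"ty": 0,"tz": 0,"rx": 0,"ry": 0,"rz": 0},{"hand": 0,"tx": 0,"ty": 0,"tz": 0,"rx": 0,"ry": 0,"rz": 0}])

```text
clock: 11.17
tool_pos: [549.5, -19.2, 54.3]
ee_rot: [-3.142, 0.0, 0.953]
ft_force: [-0.8, 0.7, -4.0]
opening: 31.1
grasp_force: 60.8
```

```bash
python3 -c "
from h import *
st()"
```

```text
t 11.17 pos [549.5 -19.2  54.3] rpy deg [-180.      0.     54.59] F [-0.8  0.7 -4. ] M [-0.03  0.01  0.  ] open 31.1 g 60.8 q [-0.24  0.26  1.92 -0.    0.96  0.38]
```

The teeth have dropped in with no force. Next I press against the spring.

Call:
carry_out(plan=[{"hand": 0,"tx": 0,"ty": 0,"tz": 1,"rx": 0,"ry": 0,"rz": 0},{"hand": 0,"tx": 0,"ty": 0,"tz": 1,"rx": 0,"ry": 0,"rz": 0},{"hand": 0,"tx": 0,"ty": 0,"tz": 1,"rx": 0,"ry": 0,"rz": 0},{"hand": 0,"tx": 0,"ty": 0,"tz": 1,"rx": 0,"ry": 0,"rz": 0},{"hand": 0,"tx": 0,"ty": 0,"tz": 1,"rx": 0,"ry": 0,"rz": 0},{"hand": 0,"tx": 0,"ty": 0,"tz": 1,"rx": 0,"ry": 0,"rz": 0},{"hand": 0,"tx": 0,"ty": 0,"tz": 0.5,"rx": 0,"ry": 0,"rz": 0},{"hand": 0,"tx": 0,"ty": 0,"tz": 0,"rx": 0,"ry": 0,"rz": 0}])

```text
clock: 11.83
tool_pos: [549.7, -19.2, 48.3]
ee_rot: [-3.142, -0.0, 0.953]
ft_force: [-3.8, 1.1, 6.7]
opening: 30.7
grasp_force: 62.2
```

```bash
python3 -c "
from h import *
st()"
```

```text
t 11.83 pos [549.7 -19.2  48.3] rpy deg [-180.    -0.    54.6] F [-3.8  1.1  6.7] M [ 0.19  0.85 -0.02] open 30.7 g 62.2 q [-0.24  0.27  1.92  0.    0.95  0.38]
```

Call:
carry_out(plan=[{"hand": 0,"tx": 0,"ty": 0,"tz": 0.5,"rx": 0,"ry": 0,"rz": 0},{"hand": 0,"tx": 0,"ty": 0,"tz": 0.5,"rx": 0,"ry": 0,"rz": 0},{"hand": 0,"tx": 0,"ty": 0,"tz": 0.5,"rx": 0,"ry": 0,"rz": 0},{"hand": 0,"tx": 0,"ty": 0,"tz": 0.5,"rx": 0,"ry": 0,"rz": 0},{"hand": 0,"tx": 0,"ty": 0,"tz": 0.3,"rx": 0,"ry": 0,"rz": 0},{"hand": 0,"tx": 0,"ty": 0,"tz": 0,"rx": 0,"ry": 0,"rz": 0},{"hand": 0,"tx": 0,"ty": 0,"tz": 0,"rx": 0,"ry": 0,"rz": 0},{"hand": 0,"tx": 0,"ty": 0,"tz": 0,"rx": 0,"ry": 0,"rz": 0}])

```text
clock: 12.5
tool_pos: [549.7, -19.2, 46.2]
ee_rot: [-3.141, 0.0, 0.953]
ft_force: [-4.9, 1.7, 8.1]
opening: 30.7
grasp_force: 62.4
```

```bash
python3 -c "
from h import *
st()"
```

```text
t 12.5 pos [549.7 -19.2  46.2] rpy deg [-1.7999e+02  1.0000e-02  5.4600e+01] F [-4.9  1.7  8.1] M [ 0.18  0.95 -0.04] open 30.7 g 62.4 q [-0.24  0.28  1.92 -0.    0.95  0.38]
```

Call:
carry_out(plan=[{"hand": 0,"tx": -0.1,"ty": -0.4,"tz": 0,"rx": 0,"ry": 0,"rz": 0},{"hand": 0,"tx": 0,"ty": 0,"tz": 0.3,"rx": 0,"ry": 0,"rz": 0},{"hand": 0,"tx": 0,"ty": 0,"tz": 0.3,"rx": 0,"ry": 0,"rz": 0},{"hand": 0,"tx": 0,"ty": 0,"tz": 0.3,"rx": 0,"ry": 0,"rz": 0},{"hand": 0,"tx": 0,"ty": 0,"tz": 0,"rx": 0,"ry": 0,"rz": 0},{"hand": 0,"tx": 0,"ty": 0,"tz": 0,"rx": 0,"ry": 0,"rz": 0},{"hand": 0,"tx": 0,"ty": 0,"tz": 0,"rx": 0,"ry": 0,"rz": 0},{"hand": 0,"tx": 0,"ty": 0,"tz": 0,"rx": 0,"ry": 0,"rz": 0}])

```text
clock: 13.17
tool_pos: [549.7, -19.1, 46.0]
ee_rot: [3.141, -0.0, 0.953]
ft_force: [-5.7, 0.4, 12.3]
opening: 30.4
grasp_force: 62.9
```

```bash
python3 -c "
from h import *
st()"
```

```text
t 13.17 pos [549.7 -19.1  46. ] rpy deg [179.97  -0.    54.6 ] F [-5.7  0.4 12.3] M [ 0.19  1.13 -0.07] open 30.4 g 62.9 q [-0.24  0.28  1.92 -0.    0.95  0.38]
```

Call:
carry_out(plan=[{"hand": 0,"tx": 0,"ty": 0,"tz": 0.3,"rx": 0,"ry": 0,"rz": 0},{"hand": 0,"tx": 0,"ty": 0,"tz": 0.3,"rx": 0,"ry": 0,"rz": 0},{"hand": 0,"tx": 0,"ty": 0,"tz": 0.3,"rx": 0,"ry": 0,"rz": 0},{"hand": 0,"tx": 0,"ty": 0,"tz": 0,"rx": 0,"ry": 0,"rz": 0},{"hand": 0,"tx": 0,"ty": 0,"tz": 0,"rx": 0,"ry": 0,"rz": 0},{"hand": 0,"tx": 0,"ty": 0,"tz": 0,"rx": 0,"ry": 0,"rz": 0},{"hand": 0,"tx": 0,"ty": 0,"tz": 0,"rx": 0,"ry": 0,"rz": 0},{"hand": 0,"tx": 0,"ty": 0,"tz": 0,"rx": 0,"ry": 0,"rz": 0}])

```text
clock: 13.83
tool_pos: [549.8, -19.2, 46.0]
ee_rot: [3.141, 0.0, 0.953]
ft_force: [-8.5, 1.1, 17.5]
opening: 30.6
grasp_force: 63.8
```

```bash
python3 - <<'E'
from h import *
st();im,c=snap("wrist","w6");st()
cv2.imwrite("pics/r6.png",cv2.resize(im[120:340,130:390],None,fx=2.6,fy=2.6,interpolation=2))
E
```

```text
t 13.83 pos [549.8 -19.2  46. ] rpy deg [1.7999e+02 1.0000e-02 5.4610e+01] F [-8.5  1.1 17.5] M [0.32 1.79 0.01] open 30.6 g 63.8 q [-0.24  0.28  1.92 -0.    0.95  0.38]
t 13.88 pos [549.8 -19.2  46. ] rpy deg [1.800e+02 1.000e-02 5.461e+01] F [-8.5  1.5 17.9] M [0.31 1.84 0.01] open 30.8 g 63.8 q [-0.24  0.28  1.92 -0.    0.95  0.38]
```

View pics/r6.png

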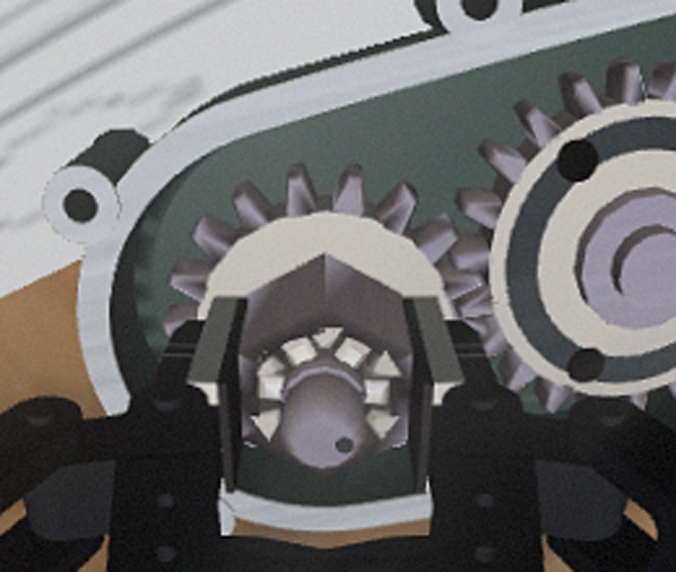

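The gear is down level with the idler and meshed with it. The shaft end stands clear through the bore at about (330,420), and the fingers still hold the boss. It is at home height, pressed with about 22 N, so I hand in.

```bash
python3 -c "
from workcell import env
print(env.hand_in())"
```

```text
the job is handed in; nothing more can be done
None
```

I handed the job in after about 14 s of robot time: the gear is on the splines, meshed with the idler and pressed home with about 22 N, still gripped at about 64 N, and the arm stayed well away from the hammer, screwdriver and chisel; no verdict came back.

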